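Restock the tester display and lock it

ROBOT

A 6-joint arm with a two-finger parallel gripper is mounted at the origin on a cart in front of the work surface, level with it; the furniture and walls round the work are solid. World frame = base frame: x ahead of the robot, y to its left, z up, the work surface at z = 0. Lengths are in mm, angles in rad, forces in N, time in s.
With the tool pointing down it reaches from about 350 to 775 mm from the base axis. Payload 7.3 kg.
Tool frame: the origin (TCP) lies on the mounting face of the last link; the fingertips stand 178 mm ahead of it and the grasp point (between the pads) lies 159 mm ahead of it; z points along the fingers, y is the line along which they close (so a half turn about z gives the same grasp; the last joint's range is limited). The gripper opens to 92 mm and grips with 3 to 60 N. Pads are 19 mm wide; open, the fingers measure 130 mm over their backs; the gripper's body (75 mm by 190 mm) begins 47 mm behind the grasp point.
Start: joints at [-1.468, 0.342, 1.524, -0, 1.275, -0.146], TCP at [129.297, -508.832, 404.741] pointing down, gripper open.
Joint ranges: [-2.53, 2.53], [-0.77, 2.02], [0.04, 2.7], [-1, 4.14], [0.28, 2.66], [-3.11, 3.11]. Speed limits (rad/s): [2.57, 2.57, 3.14, 3.14, 3.14, 3.14].

INTERFACE

Orientations are given as [roll, pitch, yaw] about the fixed x, y, z axes, in that order (R = Rz(yaw) Ry(pitch) Rx(roll)).
In Python, from plant import bot, monitor, job, capture gives the robot as it stands (bot), with the cameras as plain functions, the readings (monitor) and the job (job).
- The arm moves only by the shell command python3 shift.py 'ROWS'. ROWS is a JSON list of rows, 1 to 5 of them, each of 5 numbers: the finger opening in mm, then dx, dy, dz in mm, then a turn about the tool's z in rad; each row is the pose to reach, as a shift and turn from the pose commanded when the command began, along the tool's axes at that moment; what a row does not reach only later rows make up. A row lasts 1/8 s, in which the tool goes at most 62.5 mm and 0.188 rad, less where a joint would pass 70% of its speed; a pose out of reach is approached as far as the arm can. The fingers move at their own pace and stop on an object; the grip force is fixed at half the most. Time passes only in rows, so rows that do not move let the fingers close. It prints the time, the measured TCP pose, the force, the opening and the grip force at its end.
- monitor.get_obs(): the state, without advancing time (a new reading comes with each control period).
- capture(name): name is "scene" or "side" or "wrist"; returns a dict with "color" (400x640x3 uint8, red, green, blue), "K" (3x3 intrinsics, pixels), "R" (3x3) and "t" (3): a world point X has camera coordinates R X + t. Camera axes: x right, y down, z forward; pixel columns grow to the right and rows downward; lengths in mm; the calibration is good to about 2 mm. The wrist camera is an equidistant fisheye: a pixel r from the principal point sees the ray r / f radians off the axis. A picture is of the moment at which its call begins. There is no depth.
- job.close_job(): hands the job in; it is judged then, once.
The state is a dict: "time": time; "joint_positions": joint angles; "dq": joint speeds; "tau": joint torques, N m; "tool_pos": TCP position; "tcp_rot": TCP orientation; "contact_force": force on the tool from outside, world axes, zero at the start; "moment": the same for the moment, N m; "grip_width": finger opening in mm; "finger_force": force on a finger pad.
Only numpy, scipy, OpenCV 4.12 (cv2) and the standard library are available. Lean on these libraries where they do the work, as an engineer would, in place of code of your own. Each camera call takes 0.05 s, during which the arm holds its last target. There are 200 camera calls.

TASK

The wooden tester display has to show one black balm jar and one white candle, but one of its two wells is empty: see which product is missing and stand one of that kind from the spare stock upright in the empty well, leaving the product already on show and the rest of the stock where they are. Then take the red-handled cam key from its holder, put its blade in the slot of the brass cam and turn the cam clockwise with it until it seats against its stop and its tongue lies over both lids. Put the key back upright in its holder, and do not disturb the vase, the bell or the mug.

Things in the scene. Friction and masses are not known exactly. Their poses are not given: they have to be found in the camera images.
- display: Fixed pale wooden board, 115 x 226 x 10 mm, with two round through holes (wells) 64 mm wide, 10 mm deep, blue felt on the table as their floor, at +62 and -62 mm along its y axis. Between them a brass post carries the cam. Origin: centre of its underside. At the start one well, either one, holds a product (a jar or a candle); the other is empty.
- well_1 (a point): Centre of the floor (table height) of the well at +62 mm on the display's y axis.
- well_2 (a point): Centre of the floor (table height) of the well at -62 mm on the display's y axis.
- cam (a joint): Angle (rad) of the slotted brass cam about its upright axis, growing clockwise seen from above; starts open, 0 to 0.3; hard stop at 1.5; stays where left (friction 0.04 N m). Under its head is the tongue, a bar 102 x 14 mm, 52 to 57 mm above the table. At 0 tongue and slot lie along the display's x axis, clear of the wells; at 1.5 nearly along its y axis, over both lids.
- cam_slot (a point): Centre of the floor of the cam's slot, 62 mm above the table, on the cam's axis. The slot runs right across the round brass head (32 mm wide, top 70 mm above the table), in line with the tongue, and is 6.5 mm wide and 8 mm deep. The x axis of this point runs along the slot and turns with the cam.
- cam_key: Loose key, 96 mm long, 70 g, upright in its holder. Origin: centre of the blade's lower end; z up. Steel blade 18 mm along x, 3.5 mm along y, 12 mm long; round shaft 16 mm wide to z = 45 mm; black collar 34 mm wide, z = 45 to 50 mm; red handle 32 mm along x, 14 mm along y, z = 50 to 96 mm. Grasp the handle across its 14 mm, fingertips above the collar.
- key_tip (a point): Centre of the lower end of the key's blade (same point as the key's origin).
- key_holder: Fixed dark wooden block, 70 x 70 x 48 mm, with a round upright hole, 23 mm wide, right through its middle, chamfered at the mouth. The key's shaft stands in the hole, any way round, and its collar rests on the block's top, so that the key's lower end is 3 mm above the table. Origin: centre of the underside. A tall fixed gift box begins about 0.1 m behind and left of it.
- holder_mouth (a point): Centre of the hole's mouth on top of the key holder, 48 mm above the table.
- jar_a: Black balm jar with a black ribbed screw lid (fixed), 56 mm in diameter and 48 mm tall (body 53 mm wide up to 34 mm, lid 55 mm wide above). Its origin is the centre of its underside. Grasp it by the lid or just below, closing on 55 mm; 60 to 130 g. It starts either in one of the display's two wells or standing with the spare stock on the table.
- jar_b: Black balm jar with a black ribbed screw lid (fixed), 56 mm in diameter and 48 mm tall (body 53 mm wide up to 34 mm, lid 55 mm wide above). Its origin is the centre of its underside. Grasp it by the lid or just below, closing on 55 mm; 60 to 130 g. It starts with the spare stock on the table; behind that stands a 120 mm stack of books.
- candle_a: White ceramic candle jar with a pale wooden lid (fixed), 55 mm in diameter and 48 mm tall (body 53 mm wide up to 34 mm, lid 55 mm wide above). Its origin is the centre of its underside. Grasp it by the lid or just below, closing on 55 mm; 60 to 130 g. It starts either in one of the display's two wells or standing with the spare stock on the table.
- candle_b: White ceramic candle jar with a pale wooden lid (fixed), 55 mm in diameter and 48 mm tall (body 53 mm wide up to 34 mm, lid 55 mm wide above). Its origin is the centre of its underside. Grasp it by the lid or just below, closing on 55 mm; 60 to 130 g. It starts with the spare stock on the table; behind that stands a 120 mm stack of books.
- vase: Bystander: loose white bud vase, 110 mm in diameter and 129 mm tall, behind the display. Origin: centre of its underside.
- bell: Bystander: loose brass counter bell on a black foot, 84 mm in diameter and 62 mm tall. Origin: centre of its underside.
- mug: Bystander: loose white mug, about 89 x 126 x 102 mm with the handle. Origin: centre of its underside.

How it is judged:
By the outcome, as a careful person would: the job done as asked, in the order asked, and still so for the second after the job is handed in, with the robot touching nothing.
It also fails if it takes over 61 s, if anything falls off the work surface, if the arm or the gripper's body presses on something with over 40 N, if the wrist force passes 120 N, or if a joint passes its speed limit or range.

## Working session

There is one attempt and no reset: what is moved stays moved. The work goes in short steps, Python scripts to look and compute and a shell command to move; the robot and the scene stay as the last step left them, time stands still between calls to the robot, and variables do not carry over. Pictures are saved under pics/ and viewed, at most 10 in all, crops included, and the job is handed in when it is done.

```bash
ls; mkdir -p pics; python3 - <<'E'
from plant import bot, monitor, job, capture
import cv2,numpy as np
for n in ["scene","side","wrist"]:
    c=capture(n); cv2.imwrite(f"pics/{n}0.png",c["color"][:,:,::-1]); print(n,c["K"].tolist(),np.round(c["R"],4).tolist(),np.round(c["t"],1).tolist())
o=monitor.get_obs(); print(o)
E
```

```text
pics
plant.py
shift.py
scene [[373.05603940594335, 0.0, 328.2455934300628], [0.0, 373.05603940594335, 197.36925981476762], [0.0, 0.0, 1.0]] [[-0.826, -0.5637, 0.0073], [-0.312, 0.4463, -0.8387], [0.4695, -0.695, -0.5445]] [509.9, 247.2, 830.9]
side [[375.6192159052776, 0.0, 329.83862373197513], [0.0, 375.6192159052776, 210.0504964733475], [0.0, 0.0, 1.0]] [[0.1036, 0.9946, -0.0026], [0.8679, -0.0916, -0.4882], [-0.4858, 0.0483, -0.8727]] [-110.4, -507.1, 1440.0]
wrist [[309.70691628693146, 0.0, 323.91840701323173], [0.0, 309.70691628693146, 196.84390204316884], [0.0, 0.0, 1.0]] [[0.2463, -0.9692, -0.0009], [-0.9391, -0.2389, 0.2471], [-0.2397, -0.06, -0.969]] [-523.5, -30.6, 388.1]
{'time': 0.15, 'joint_positions': array([-1.46799498e+00,  3.42556725e-01,  1.52475026e+00,  2.94176306e-05,
        1.27539600e+00, -1.45997973e-01]), 'dq': array([ 5.25556600e-04, -1.40666875e-03, -3.23642316e-03,  4.30542725e-06,
        2.15221392e-04,  3.16619717e-04]), 'tau': array([ 1.48426894e-03, -4.31468368e+01, -2.44354337e+01,  7.17392145e-02,
        5.36915346e-02, -8.98073176e-05]), 'tool_pos': array([ 129.29375378, -508.74123725,  404.2241129 ]), 'tcp_rot': array([-3.14049823e+00, -1.89365543e-04,  2.48790640e-01]), 'contact_force': array([-0.22360761, -0.04515163, -0.03152845]), 'moment': array([-0.0029238 ,  0.01503501, -0.01831762]), 'finger_force': 0.0, 'grip_width': 92.06426311263971}
```

View pics/scene0.png

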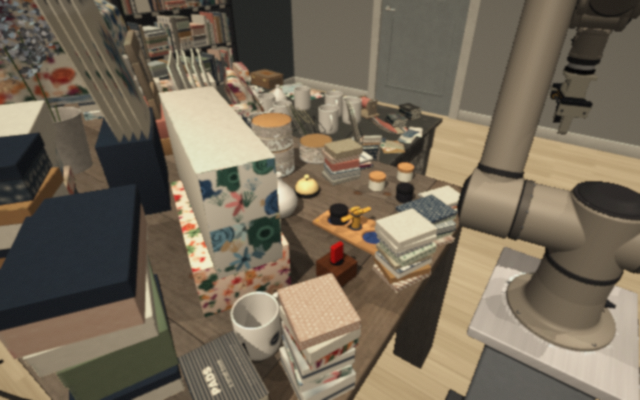

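View pics/side0.png

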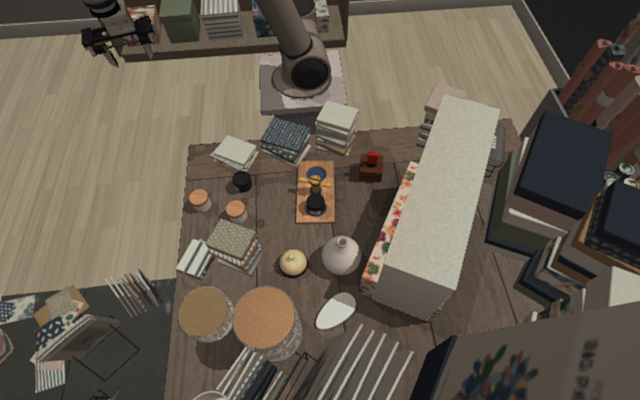

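The display holds a black jar at side (316,202). The well at (316,174) is empty, so a candle is missing. Spare candles are at (200,200) and (237,210), and the key is at (373,160). I'll zoom in next.

```bash
cat > h.py <<'E'
import numpy as np,cv2
from plant import bot, monitor, job, capture
def ray(c,u,v):
    K=c["K"];d=np.linalg.inv(K)@[u,v,1]
    R=np.array(c["R"]);return -R.T@np.array(c["t"]),R.T@d
def onz(c,u,v,z):
    o,d=ray(c,u,v);return o+d*(z-o[2])/d[2]
def proj(c,X):
    p=np.array(c["R"])@np.array(X)+c["t"];q=c["K"]@p;return q[:2]/q[2]
def wray(c,u,v):
    K=c["K"];x,y=u-K[0,2],v-K[1,2];r=np.hypot(x,y);th=r/K[0,0]
    d=np.array([x/r*np.sin(th),y/r*np.sin(th),np.cos(th)]);R=np.array(c["R"]);return -R.T@np.array(c["t"]),R.T@d
def wonz(c,u,v,z):
    o,d=wray(c,u,v);return o+d*(z-o[2])/d[2]
def tool(P,yaw=None):
    "world target TCP position -> shift in tool axes from the measured pose"
    from scipy.spatial.transform import Rotation as Ro
    s=monitor.get_obs();R=Ro.from_euler('xyz',s["tcp_rot"]).as_matrix()
    print("shift",np.round(R.T@(np.array(P)-s["tool_pos"]),1),"rot",np.round(s["tcp_rot"],4),"pos",np.round(s["tool_pos"],1))
    if yaw is not None: print("turn", -(yaw-s["tcp_rot"][2]))
E
python3 - <<'E'
from h import *
c=capture("side")
im=c["color"][140:230,180:400,::-1]
cv2.imwrite("pics/side1.png",cv2.resize(im,None,fx=3.6,fy=3.6,interpolation=cv2.INTER_CUBIC))
for n,u,v,z in [("cand1",200,195,48),("cand2",236,207,48),("jar",242,178,48),("jarshow",316,200,48),("key",373,156,97),("well",316,174,0),("cam",316,184,70),("bell",293,262,30),("vase",341,255,60)]: print(n,onz(c,u,v,z).round())
E
```

```text
cand1 [ 524. -335.   48.]
cand2 [ 577. -227.   48.]
jar [ 475. -210.   48.]
jarshow [578.  10.  48.]
key [471. 193.  97.]
well [451.  19.   0.]
cam [536.  14.  70.]
bell [760. -71.  30.]
vase [765.  62.  60.]
```

View pics/side1.png

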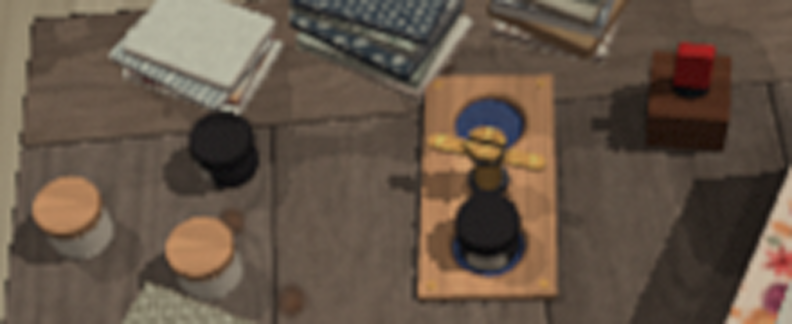

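The crop (×3.6, offset 180,140) shows these positions:
- Candle lids at (67,206) and (200,246).
- Spare jar at (222,141).
- Empty well at (490,123).
- Cam head at (486,142), with the tongue running from (432,143) to (545,160).
- Key handle top at about (695,55).

I'll take the left candle, which stands clear of the rest.

```bash
python3 - <<'E'
from h import *
c=capture("side");s=capture("scene")
f=lambda u,v,z:onz(c,180+u/3.6,140+v/3.6,z).round(1)
for n,a in dict(cand1=(67,206,48),cand2=(200,246,48),jar=(222,141,48),cam=(486,142,70),t1=(432,143,57),t2=(545,160,57),b1=(428,73,10),b2=(553,75,10),b3=(557,298,10),b4=(418,297,10),jshow=(488,222,48),key=(695,55,97)).items(): print(n,f(*a))
def tri(p,q):
    o1,d1=ray(c,*p);o2,d2=ray(s,*q);A=np.c_[d1,-d2];k=np.linalg.lstsq(A,o2-o1,rcond=None)[0]
    print(((o1+d1*k[0]+o2+d2*k[1])/2).round(),np.linalg.norm(o1+d1*k[0]-o2-d2*k[1]).round(1))
tri((338,115),(407,228));tri((288,134),(433,209));tri((237,151),(447,196));tri((200,196),(405,168));tri((373,156),(337,248))
tool([524,-335,300])
E
```

```text
cand1 [ 531.3 -338.9   48. ]
cand2 [ 581.4 -228.2   48. ]
jar [ 479.6 -211.4   48. ]
cam [519.1  12.3  70. ]
t1 [506.6 -32.9  57. ]
t2 [533.6  60.3  57. ]
b1 [397.7 -32.8  10. ]
b2 [412.   80.6  10. ]
b3 [640.   59.1  10. ]
b4 [626.9 -55.7  10. ]
jshow [583.4   7.7  48. ]
key [468.3 194.   97. ]
[335. 101. 141.] 1.8
[339. -65.  90.] 22.7
[ 350. -236.   38.] 18.7
[ 525. -336.   42.] 2.5
[462. 195.  86.] 2.4
shift [425.3 -71.2 104.6] rot [-3.1411e+00 -1.0000e-04  2.4880e-01] pos [ 129.3 -508.8  404.5]
```

```bash
python3 shift.py '[[92,60,-9,15,0],[92,120,-18,30,0],[92,180,-27,45,0],[92,240,-36,60,0],[92,300,-45,75,0]]'; python3 shift.py '[[92,45,-7,10,0],[92,90,-14,20,0],[92,131,-21,29,0],[92,131,-21,29,0],[92,131,-21,29,0]]'
python3 - <<'E'
from h import *
c=capture("wrist");cv2.imwrite("pics/w1.png",c["color"][:,:,::-1])
tool([531,-339,198])
E
```

```text
time: 0.92
tool_pos: [410.7, -390.4, 329.4]
tcp_rot: [3.141, -0.0, 0.249]
contact_force: [0.3, -1.3, 0.4]
grip_width: 92.2
finger_force: 0.0
time: 1.55
tool_pos: [530.5, -338.8, 300.5]
tcp_rot: [-3.141, 0.001, 0.249]
contact_force: [0.2, -0.0, 0.6]
grip_width: 91.8
finger_force: 0.0
shift [  0.9  -0.  102.9] rot [3.1414e+00 4.0000e-04 2.4830e-01] pos [ 530.1 -339.2  300.9]
```

View pics/w1.png

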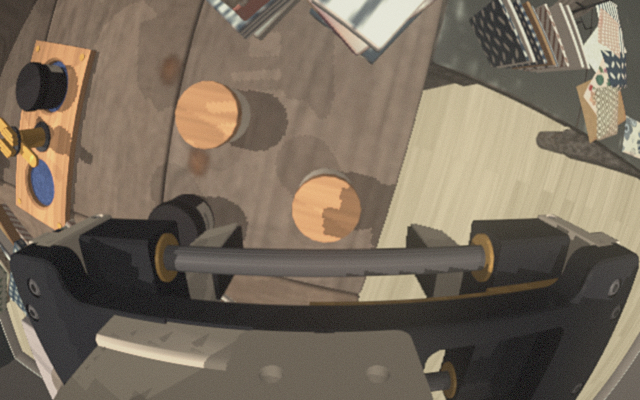

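The wrist view shows our candle's lid centred at (326,208), midway between the fingers. Candle 2 is at (208,115) and the jar at (180,215).

```bash
python3 - <<'E'
from h import *
c=capture("wrist")
hsv=cv2.cvtColor(c["color"],cv2.COLOR_RGB2HSV)
p=wonz(c,326,208,48);print(p, wonz(c,208,115,48), wonz(c,42,186,0), wonz(c,42,86,48))
tool([p[0],p[1],40+159])
E
```

```text
[ 528.38645188 -340.42529204   48.        ] [ 578.09261183 -233.4591766    48.        ] [448.76381615  19.72497561   0.        ] [579.5582072  -26.46311157  48.        ]
shift [ -1.7   0.5 102.1] rot [3.1412e+00 1.0000e-04 2.4770e-01] pos [ 529.9 -339.4  301.1]
```

```bash
python3 shift.py '[[92,-1.5,0.5,35,0],[92,-1.5,0.5,70,0],[92,-1.5,0.5,90,0],[92,-1.5,0.5,102,0],[92,-1.5,0.5,102,0]]'; python3 shift.py '[[40,0,0,0,0],[40,0,0,0,0],[40,0,0,0,0],[40,0,0,0,0],[40,0,0,0,0]]'
```

```text
time: 2.28
tool_pos: [528.9, -340.0, 198.6]
tcp_rot: [-3.141, 0.0, 0.248]
contact_force: [0.3, 0.5, -0.3]
grip_width: 92.1
finger_force: 0.0
time: 2.9
tool_pos: [529.5, -339.7, 199.0]
tcp_rot: [3.141, -0.0, 0.249]
contact_force: [-0.3, -0.2, 2.1]
grip_width: 54.2
finger_force: 30.0
```

```bash
python3 shift.py '[[40,0,0,-40,0],[40,0,0,-90,0],[40,0,0,-140,0],[40,-6,-30,-151,0.05],[40,-11,-75,-151,0.1]]'; python3 shift.py '[[40,0,-55,0,0.1],[40,0,-110,0,0.2],[40,0,-165,0,0.25],[40,0,-220,0,0.25],[40,0,-270,0,0.25]]'
python3 - <<'E'
from h import *
tool([400,22,350],-0.1)
E
```

```text
time: 3.52
tool_pos: [500.0, -269.6, 350.8]
tcp_rot: [3.139, -0.002, 0.146]
contact_force: [0.5, 0.8, -1.0]
grip_width: 54.2
finger_force: 30.0
time: 4.15
tool_pos: [459.6, -0.8, 349.7]
tcp_rot: [-3.142, 0.0, -0.101]
contact_force: [1.1, -0.6, -1.0]
grip_width: 54.5
finger_force: 30.0
shift [-61.6 -16.7  -0.3] rot [-3.1415e+00  1.0000e-04 -1.0110e-01] pos [459.6  -0.8 349.7]
turn -0.0011153437700240632
```

```bash
python3 shift.py '[[40,-30,-8,0,0],[40,-60,-16,0,0],[40,-60,-16,0,0],[40,-60,-16,0,0]]'
python3 - <<'E'
from h import *
c=capture("wrist");cv2.imwrite("pics/w2.png",c["color"][:,:,::-1])
tool([457,19,350],-0.1)
E
```

```text
time: 4.65
tool_pos: [403.0, 19.1, 350.0]
tcp_rot: [3.141, -0.001, -0.101]
contact_force: [-0.3, -0.6, -1.2]
grip_width: 54.4
finger_force: 30.0
shift [53.6 -5.5 -0.1] rot [ 3.1415e+00 -8.0000e-04 -1.0170e-01] pos [403.1  19.  349.8]
turn -0.001689218032772416
```

View pics/w2.png

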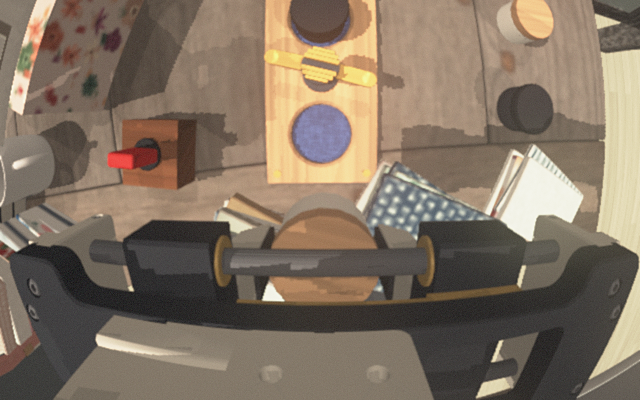

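The wrist view shows the empty well at (322,133), the cam head at (320,65), tongue ends at (268,57) and (375,78), and the key handle from (110,158) to (160,152) in its block at (158,153).

```bash
python3 - <<'E'
from h import *
c=capture("wrist");im=c["color"].astype(int)
m=((im[:,:,2]>im[:,:,0]+25)).astype(np.uint8);m[:95]=0;m[170:]=0;m[:,:285]=0;m[:,360:]=0
ys,xs=np.nonzero(m);print(len(xs),xs.min(),xs.max(),ys.min(),ys.max())
# extremes along rim
cx,cy=(xs.min()+xs.max())/2,(ys.min()+ys.max())/2
print("well",cx,cy,wonz(c,cx,cy,5))
for n,u,v,z in [("cam",320,65,70),("t1",268,57,57),("t2",375,78,57),("b1",268,183,10),("b2",377,183,10),("hA",124,121,48),("hB",195,121,48),("hC",195,187,48),("hD",123,184,48)]: print(n,wonz(c,u,v,z).round(1))
E
```

```text
2152 295 349 106 161
well 322.0 133.5 [454.71412747  16.55530421   5.        ]
cam [515.2  11.7  70. ]
t1 [530.7  56.   57. ]
t2 [501.9 -35.   57. ]
b1 [409.3  78.9  10. ]
b2 [397.5 -36.3  10. ]
hA [500.  219.3  48. ]
hB [484.3 134.9  48. ]
hC [420.7 145.8  48. ]
hD [434.1 234.9  48. ]
```

```bash
python3 shift.py '[[40,25,-1.5,0,0],[40,52,-3,0,0],[40,52,-3,50,0],[40,52,-3,90,0],[40,52,-3,120,0]]'; python3 - <<'E'
from h import *
tool([455,16.7,201],-0.1)
E
```

```text
time: 5.38
tool_pos: [454.6, 16.6, 227.7]
tcp_rot: [3.142, 0.002, -0.102]
contact_force: [0.1, -1.0, -0.4]
grip_width: 54.4
finger_force: 30.0
shift [ 0.4 -0.1 26.7] rot [ 3.1416e+00  1.8000e-03 -1.0200e-01] pos [454.6  16.6 227.7]
turn -0.0020471995136931154
```

```bash
python3 shift.py '[[40,0.4,0,10,0],[40,0.4,0,20,0],[40,0.4,0,27.5,0],[40,0.4,0,28,0],[40,0.4,0,28,0]]'; python3 - <<'E'
from h import *
c=capture("side")
cv2.imwrite("pics/side2.png",cv2.resize(c["color"][120:240,240:420,::-1],None,fx=4,fy=4,interpolation=cv2.INTER_CUBIC))
E
```

```text
time: 6.0
tool_pos: [454.8, 17.1, 202.2]
tcp_rot: [3.141, -0.001, -0.101]
contact_force: [-0.4, 0.6, -1.2]
grip_width: 54.0
finger_force: 30.0
```

View pics/side2.png

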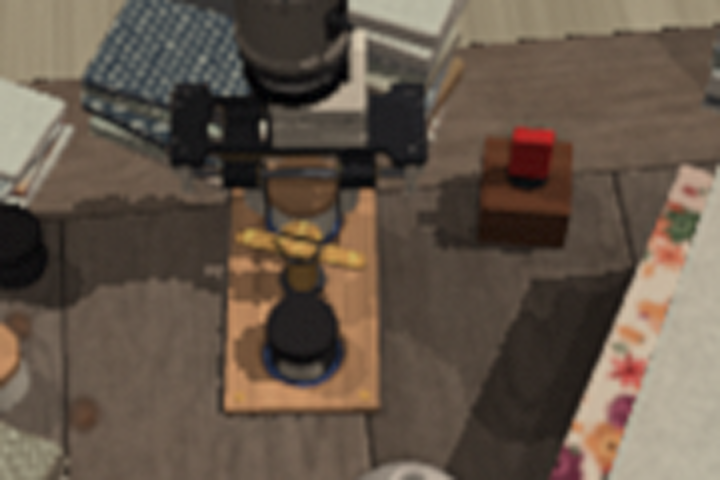

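The candle sits over the well with blue felt showing around it at (300,225). I'll lower it the last 3 mm and release.

```bash
python3 shift.py '[[40,0,0,2,0],[40,0,0,3,0],[40,0,0,3,0],[70,0,0,3,0],[75,0,0,3,0]]'; python3 shift.py '[[92,0,0,0,0],[92,0,0,0,0],[92,0,0,-40,0],[92,0,0,-90,0],[92,0,0,-100,0]]'
```

```text
time: 6.68
tool_pos: [454.4, 17.1, 198.5]
tcp_rot: [3.141, 0.001, -0.101]
contact_force: [-0.8, 0.3, 0.6]
grip_width: 70.0
finger_force: 0.0
time: 7.3
tool_pos: [455.3, 17.0, 301.5]
tcp_rot: [3.141, -0.006, -0.101]
contact_force: [0.4, -0.6, -0.1]
grip_width: 91.9
finger_force: 0.0
```

```bash
python3 shift.py '[[92,-15,-40,-20,0],[92,-32,-85,-49,0],[92,-48,-129,-49,0],[92,-48,-129,-49,0],[92,-48,-129,-49,0]]'; python3 - <<'E'
from h import *
c=capture("wrist");cv2.imwrite("pics/w3.png",cv2.resize(c["color"][60:280,160:460,::-1],None,fx=2.6,fy=2.6,interpolation=cv2.INTER_CUBIC))
print(monitor.get_obs()["tool_pos"])
E
```

```text
time: 7.92
tool_pos: [419.8, 150.0, 347.0]
tcp_rot: [3.141, 0.001, -0.1]
contact_force: [0.9, -0.4, -0.8]
grip_width: 92.0
finger_force: 0.0
[420.03863181 149.61815163 347.01914918]
```

View pics/w3.png

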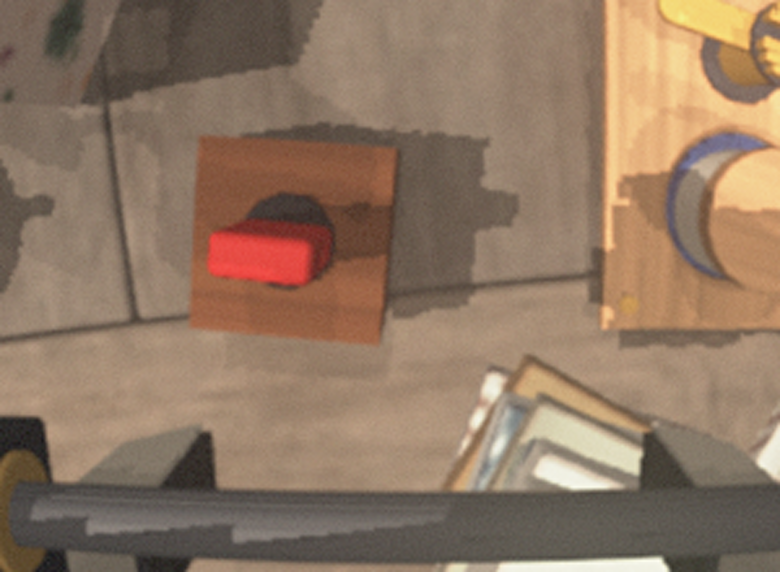

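The crop (×2.6, offset 160,60) shows the key handle's top face with corners near (212,232), (315,240), (312,285) and (210,275). Its long side runs along the image x axis. The black collar is centred around (290,238).

```bash
python3 - <<'E'
from h import *
c=capture("wrist")
g=c["color"][60:280,160:460].astype(int)
f=lambda u,v,z:wonz(c,160+u/2.6,60+v/2.6,z)
P=[f(u,v,99) for u,v in [(212,232),(313,242),(312,285),(210,275)]]
print(np.round(P,1),np.mean(P,0).round(1),[np.linalg.norm(P[i]-P[(i+1)%4]).round(1) for i in range(4)])
print("collar",f(290,238,50).round(1))
for u,v in [(198,137),(190,326),(380,343),(400,150)]: print("h",f(u,v,48).round(1),f(u,v,0).round(1))
print("books", f(528,357,141).round(1),f(450,490,141).round(1),f(528,357,100).round(1))
# red mask detail
m=((g[:,:,0]>120)&(g[:,:,1]<80)&(g[:,:,2]<80)).astype(np.uint8)
ys,xs=np.nonzero(m);print(xs.min()*2.6,xs.max()*2.6,ys.min()*2.6,ys.max()*2.6)
bright=((g[:,:,0]>215)&(g[:,:,1]<90)).astype(np.uint8)
ys,xs=np.nonzero(bright);print(len(xs),xs.min()*2.6,xs.max()*2.6,ys.min()*2.6,ys.max()*2.6, cv2.minAreaRect(np.c_[xs,ys].astype(np.float32)))
print(g[70:75+15:2,85:125:4,0])
E
```

```text
[[470.8 207.3  99. ]
 [464.3 178.2  99. ]
 [452.  180.   99. ]
 [458.4 209.7  99. ]] [461.4 193.8  99. ] [np.float64(29.8), np.float64(12.4), np.float64(30.4), np.float64(12.6)]
collar [462.  193.4  50. ]
h [501.6 222.2  48. ] [504.3 235.8   0. ]
h [434.7 235.1  48. ] [425.8 250.8   0. ]
h [421.1 166.7  48. ] [410.  170.6   0. ]
h [487.9 152.3  48. ] [488.3 153.8   0. ]
books [435.8 124.4 141. ] [403.4 146.1 141. ] [424.7 120.  100. ]
197.6 369.2 140.4 286.0
526 205.4 301.6 236.6 280.8 ((97.84146881103516, 99.92683410644531), (36.99456787109375, 14.687395095825195), 6.34019136428833)
[[134 132 134 132 134 133 132 132 130 129]
 [128 128 132 132 131 132 133 131 131 133]
 [129 130 126 130 132 116 100 112 113 126]
 [132 130 133 130 107  74  69  66  65 105]
 [132 135 134 118  71  73  73  63  67  79]
 [129 132 132  87  71  72  65  68  69  68]
 [131 133 130  68  62  72  71  67  69  66]
 [134 132 117  93  73  66  65  61  62  64]
 [134 135 122 116 113 113 102 101  81  74]
 [133 117 114 114 113 116 119 122 117 114]]
```

```bash
python3 -c "
from h import *
print(monitor.get_obs()['joint_positions'].round(2))"; python3 shift.py '[[92,0,0,0,-0.18],[92,0,0,0,-0.36],[92,0,0,0,-0.54],[92,0,0,0,-0.72],[92,0,0,0,-0.9]]'; python3 shift.py '[[92,0,0,0,-0.18],[92,0,0,0,-0.36],[92,0,0,0,-0.553],[92,0,0,0,-0.553],[92,0,0,0,-0.553]]';  python3 -c "
from h import *
print(monitor.get_obs()['joint_positions'].round(2))
tool([461.5,193.8,235],1.353)"
```

```text
[ 0.17  0.26  1.82 -0.    1.07  1.84]
time: 8.65
tool_pos: [420.4, 149.1, 347.3]
tcp_rot: [-3.141, 0.001, 0.803]
contact_force: [-0.2, 0.1, -0.5]
grip_width: 92.0
finger_force: 0.0
time: 9.28
tool_pos: [420.2, 149.7, 347.5]
tcp_rot: [-3.141, 0.0, 1.347]
contact_force: [-0.3, -0.3, -0.9]
grip_width: 91.8
finger_force: 0.0
[ 0.17  0.26  1.82 -0.    1.07  0.39]
shift [ 52.2  30.6 112.5] rot [-3.1413e+00  3.0000e-04  1.3471e+00] pos [420.2 149.7 347.5]
turn -0.005899173630830479
```

```bash
python3 shift.py '[[92,26,15,0,0],[92,52,30.5,0,0],[92,52,30.5,30,-0.006],[92,52,30.5,30,-0.006],[92,52,30.5,30,-0.006]]'; python3 - <<'E'
from h import *
c=capture("wrist");cv2.imwrite("pics/w4.png",cv2.resize(c["color"][100:320,160:480,::-1],None,fx=2.5,fy=2.5,interpolation=cv2.INTER_CUBIC))
tool([461.5,193.8,235],1.353)
E
```

```text
time: 9.9
tool_pos: [461.1, 194.2, 318.3]
tcp_rot: [3.141, -0.0, 1.356]
contact_force: [1.1, -0.2, -1.8]
grip_width: 91.7
finger_force: 0.0
shift [-0.4  0.3 83.7] rot [ 3.1403e+00 -5.0000e-04  1.3565e+00] pos [461.2 194.2 318.7]
turn 0.003459786972694223
```

View pics/w4.png

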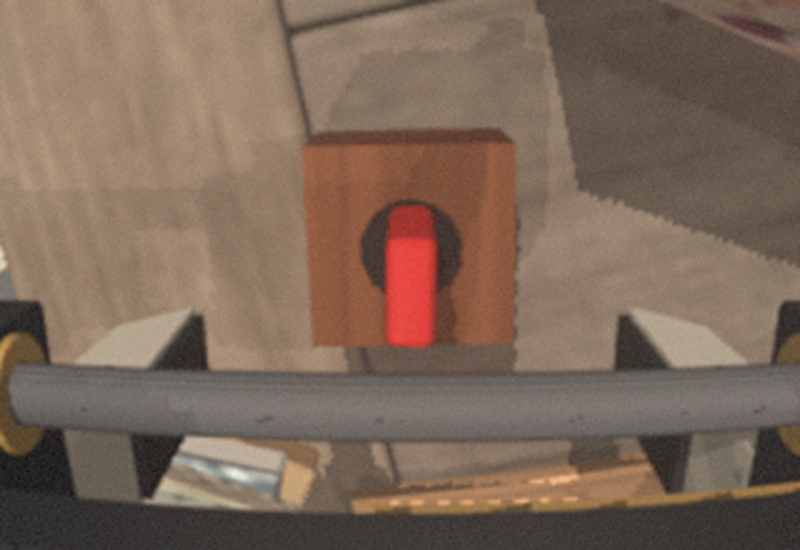

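The handle's top face spans (387..437, 237..346) in the crop. It is aligned with the tool and centred between the fingers, which sit at x≈205 and 618.

```bash
python3 - <<'E'
from h import *
c=capture("wrist")
f=lambda u,v,z:wonz(c,160+u/2.5,100+v/2.5,z).round(1)
print(f(412,237,99),f(411.5,346,99),f(412,292,99),"collar",f(411,248,52))
E
python3 shift.py '[[92,0,0,30,0],[92,0,0,60,0],[92,0,0,84,0],[92,0,0,84,0]]'; python3 shift.py '[[5,0,0,0,0],[5,0,0,0,0],[5,0,0,0,0],[5,0,0,0,0],[5,0,0,0,0]]'
```

```text
[465.6 211.5  99. ] [458.9 181.3  99. ] [462.3 196.6  99. ] collar [462.2 196.5  52. ]
time: 10.5
tool_pos: [460.7, 194.1, 233.2]
tcp_rot: [-3.14, 0.001, 1.357]
contact_force: [0.4, 0.4, 0.7]
grip_width: 91.7
finger_force: 0.0
time: 11.12
tool_pos: [461.0, 194.4, 233.8]
tcp_rot: [3.141, 0.0, 1.358]
contact_force: [-1.1, 0.1, -0.6]
grip_width: 46.4
finger_force: 0.0
```

```bash
python3 shift.py '[[5,0,0,0,0],[5,0,0,0,0],[5,0,0,0,0],[5,0,0,0,0]]'; python3 shift.py '[[5,0,0,0,0],[5,0,0,-30,0],[5,0,0,-70,0],[5,0,0,-110,0],[5,0,0,-110,0]]'; python3 - <<'E'
from h import *
c=capture("wrist");cv2.imwrite("pics/w5.png",c["color"][:,:,::-1])
E
```

```text
time: 11.62
tool_pos: [461.0, 194.4, 233.6]
tcp_rot: [-3.141, 0.0, 1.358]
contact_force: [0.6, 0.3, -0.1]
grip_width: 13.7
finger_force: 30.0
time: 12.25
tool_pos: [461.6, 194.6, 346.6]
tcp_rot: [3.136, -0.003, 1.358]
contact_force: [0.7, -0.7, -1.3]
grip_width: 14.1
finger_force: 30.0
```

```bash
python3 shift.py '[[5,-45,24,0,0.03],[5,-90,48,0,0.06],[5,-135,72,0,0.094],[5,-170,92,0,0.094],[5,-170,92,0,0.094]]'; python3 shift.py '[[5,0,0,0,0],[5,0,0,0,0]]'; python3 - <<'E'
from h import *
c=capture("wrist");cv2.imwrite("pics/w6.png",cv2.resize(c["color"][80:300,170:470,::-1],None,fx=2.6,fy=2.6,interpolation=cv2.INTER_CUBIC))
tool([515.3,8.7,340],1.264)
E
```

```text
time: 12.92
tool_pos: [515.3, 6.4, 342.0]
tcp_rot: [-3.139, 0.001, 1.26]
contact_force: [0.4, 0.4, -1.0]
grip_width: 13.7
finger_force: 30.0
time: 13.18
tool_pos: [514.6, 9.8, 343.2]
tcp_rot: [-3.14, 0.0, 1.265]
contact_force: [0.5, 0.6, -0.6]
grip_width: 13.9
finger_force: 30.0
shift [-0.9  1.   3.4] rot [-3.1408e+00  1.0000e-04  1.2654e+00] pos [514.7   9.9 343.4]
turn 0.0014273452678801313
```

View pics/w6.png

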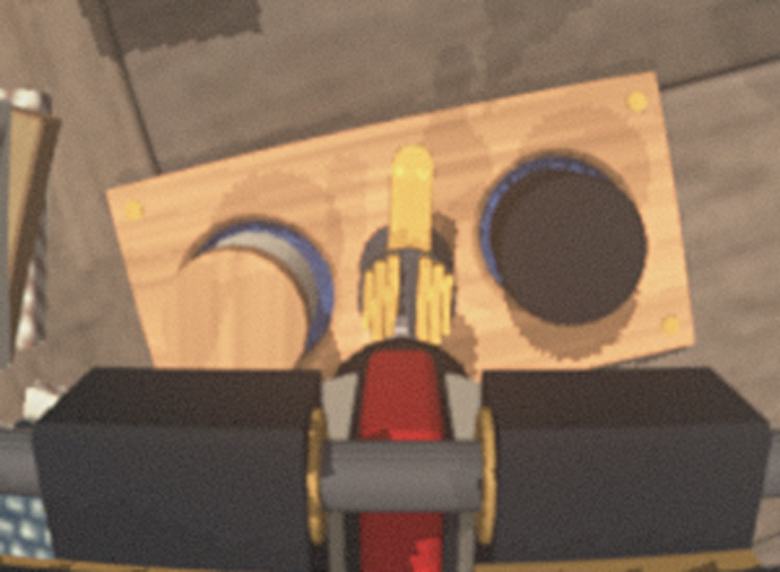

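The slot is directly ahead of the blade. Slot centreline is at x≈408, the head spans 362–455, the tongue tip is at (412,150), and the grey blade is just visible at (402,328). I'll zoom in to measure it.

```bash
python3 - <<'E'
from h import *
ims=[capture("wrist")["color"].astype(float) for _ in range(4)]
c=capture("wrist")
im=np.mean(ims,0).astype(np.uint8)
cv2.imwrite("pics/w7.png",cv2.resize(im[130:225,295:360,::-1],None,fx=6,fy=6,interpolation=cv2.INTER_CUBIC))
E
```

```text
(no output)
```

View pics/w7.png

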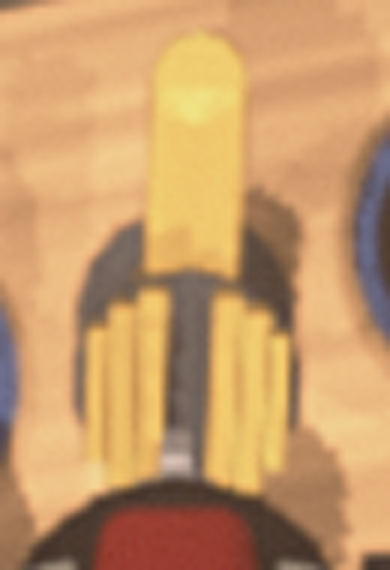

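The zoom (×6, offset 295,130) shows the blade's lower far corner at (177.5,428). The slot edges are at 168 and 212 on row 290, and at about 162 and 206 on row 440. The tongue tip is at (199,35). All 10 views are used, so from here I work numerically.

```bash
python3 - <<'E'
from h import *
from scipy.spatial.transform import Rotation as Ro
c=capture("wrist");s=monitor.get_obs();R=Ro.from_euler('xyz',s["tcp_rot"]).as_matrix();T=s["tool_pos"]
f=lambda u,v,z:R.T@(wonz(c,295+u/6,130+v/6,z)-T)
zt=T[2]-230.5;print("tipz",zt,T)
for n,a in dict(blade=(177.5,428,zt),bladeL=(163,428,zt),bladeR=(192,428,zt),sl_far=(190,290,70),sl_near=(184,440,70),tong_tip=(199,33,57),tong_base=(194,270,57),headL=(88,330,70),headR=(290,335,70)).items():
    print(n,f(*a).round(2))
E
```

```text
tipz 113.2937525210437 [514.91920654   9.12036415 343.79375252]
blade [1.041e+01 4.000e-02 2.305e+02]
bladeL [ 10.41  -1.66 230.5 ]
bladeR [ 10.41   1.73 230.5 ]
sl_far [ 18.46   1.86 273.79]
sl_near [ -3.08   1.06 273.79]
tong_tip [ 53.32   3.19 286.79]
tong_base [ 18.92   2.55 286.79]
headL [ 12.8  -12.33 273.79]
headR [ 12.1   15.81 273.8 ]
```

```bash
python3 shift.py '[[5,0.5,0.8,10,0.01],[5,1,1.5,25,0.025],[5,1,1.5,34,0.025],[5,1,1.5,34,0.025],[5,1,1.5,34,0.025]]'; python3 - <<'E'
from h import *
ims=[capture("wrist")["color"].astype(float) for _ in range(4)]
im=np.mean(ims,0)
np.save("w8.npy",im)
for v in range(166,212,3): print(v,' '.join(f"{int(im[v,u,0]):3d}/{int(im[v,u,2]):3d}" for u in range(312,342,1)))
print(monitor.get_obs()["tool_pos"])
E
```

```text
time: 14.15
tool_pos: [516.8, 9.2, 309.8]
tcp_rot: [3.141, 0.0, 1.239]
contact_force: [0.3, -0.3, -0.5]
grip_width: 13.5
finger_force: 30.0
166 236/132 234/129 234/120 236/109 239/112 240/113 240/112 240/113 239/111 240/111 240/111 240/110 239/109 240/110 240/110 240/113 239/110 237/108 233/104 225/ 96 213/ 95 202/103 197/103 180/ 95 162/ 85 180/ 94 211/111 201/105 203/105 213/111
169 234/129 235/131 236/122 238/113 240/112 240/112 240/112 240/112 240/111 240/112 240/109 239/109 240/111 240/111 240/112 239/111 236/107 232/101 233/102 228/ 97 202/ 87 165/ 85 155/ 83 153/ 82 153/ 82 151/ 80 139/ 74 138/ 73 157/ 84 169/ 90
172 226/122 217/116 225/110 238/109 240/113 240/112 240/112 240/112 240/112 240/109 240/111 240/111 240/109 240/109 240/112 239/112 233/105 230/100 231/100 225/ 96 189/ 83 151/ 77 150/ 81 153/ 80 154/ 81 146/ 77 144/ 77 142/ 78 143/ 77 140/ 74
175 113/ 96 136/ 99 203/103 240/109 241/113 239/110 236/107 233/103 233/102 232/104 230/100 237/105 240/109 240/110 240/112 239/110 231/102 227/ 97 230/100 225/ 97 174/ 78 116/ 66  93/ 65  97/ 66 109/ 66 124/ 69 137/ 74 140/ 74 
[... 2284 characters left out ...]
 68 121/ 95 166/134 176/143 173/141 169/139 154/122 127/ 82 149/ 67 191/ 81 215/ 90 216/ 91 219/ 94 229/103 235/107 235/104 234/105 228/101 208/ 87 229/ 99 237/103 222/ 92
208 231/101 230/103 232/104 235/105 237/106 238/104 184/ 80 115/ 69 102/ 80 133/106 168/138 172/139 167/137 168/137 161/130 131/ 92 128/ 69 144/ 67 179/ 76 206/ 86 209/ 88 228/ 97 235/105 235/104 235/104 228/100 211/ 90 228/ 98 237/103 220/ 94
211 210/ 89 177/ 78 161/ 75 153/ 69 130/ 60 110/ 60  89/ 54  77/ 49  79/ 51  74/ 43  73/ 42  76/ 46  75/ 45  71/ 41  73/ 42  73/ 45  76/ 49  77/ 50  81/ 51  95/ 51 121/ 59 148/ 66 185/ 78 204/ 85 222/ 94 226/ 94 219/ 91 234/101 239/105 216/ 89
[516.79329588   9.27727666 310.09251601]
```

```bash
python3 - <<'E'
from h import *
from scipy.spatial.transform import Rotation as Ro
c=capture("wrist");s=monitor.get_obs();R=Ro.from_euler('xyz',s["tcp_rot"]).as_matrix();T=s["tool_pos"]
f=lambda u,v,z:R.T@(wonz(c,u+.0,v,z)-T)
zt=T[2]-230.5;print("tipz",zt,T,s["tcp_rot"])
for n,a in dict(blade=(324.0,201,zt),bladeR=(326.8,203,zt),bladeL=(321.2,203,zt),far=(322.95,186,70),mid=(322.95,193,70),near=(322.9,199,70),tong=((314+332)/2,178,57),tongt=((314.3+332.6)/2,169,57)).items(): print(n,f(*a).round(2))
E
```

```text
tipz 79.53759436028014 [516.75955599   9.27029414 310.03759436] [ 3.14087751e+00 -6.00547608e-05  1.23876221e+00]
blade [ 10.52  -0.26 230.5 ]
bladeR [  9.07   1.7  230.5 ]
bladeL [  9.07  -2.23 230.5 ]
far [ 19.19  -1.02 240.04]
mid [ 13.98  -1.02 240.04]
near [  9.46  -1.06 240.04]
tong [ 22.6   -1.01 253.04]
tongt [ 29.55  -0.67 253.04]
```

```bash
python3 shift.py '[[5,1,-0.75,0,0],[5,1,-0.75,4,0],[5,1,-0.75,8,0],[5,1,-0.75,12,0],[5,1,-0.75,12,0]]'; python3 - <<'E'
from h import *
print(monitor.get_obs())
E
```

```text
time: 15.02
tool_pos: [516.2, 10.5, 297.2]
tcp_rot: [-3.141, 0.0, 1.239]
contact_force: [-0.2, 0.0, -0.6]
grip_width: 14.1
finger_force: 30.0
{'time': 15.025, 'joint_positions': array([-1.28224695e-01,  4.40542440e-01,  1.69850884e+00, -1.09248716e-04,
        1.00352809e+00,  2.03892234e-01]), 'dq': array([-0.00053362, -0.0070966 , -0.00695893,  0.00066273,  0.00545405,
       -0.00034939]), 'tau': array([-4.04548060e-03, -4.45436025e+01, -2.07314157e+01,  7.26006296e-02,
       -3.34596599e-02,  6.73067234e-05]), 'tool_pos': array([516.21457488,  10.4627644 , 297.2088909 ]), 'tcp_rot': array([-3.14064502e+00,  2.89964835e-04,  1.23873828e+00]), 'contact_force': array([-0.16537745,  0.02057135, -0.63402907]), 'moment': array([-0.02866925, -0.07464646, -0.06450007]), 'finger_force': 29.999869465827942, 'grip_width': 14.058991590891749}
```

```bash
python3 shift.py '[[5,0,0,2,0],[5,0,0,3.5,0],[5,0,0,3.5,0]]'; python3 shift.py '[[5,0,-0.2,0,0.15],[5,0.1,-0.4,0,0.3],[5,0.1,-0.65,0,0.45],[5,0.3,-0.85,0,0.6],[5,0.3,-0.85,0,0.6]]'; python3 - <<'E'
from h import *
o=monitor.get_obs();print(o["moment"],o["tcp_rot"])
E
```

```text
time: 15.4
tool_pos: [516.3, 10.5, 294.1]
tcp_rot: [-3.141, 0.0, 1.239]
contact_force: [-0.0, 0.2, -0.5]
grip_width: 14.1
finger_force: 30.0
time: 16.02
tool_pos: [515.8, 10.8, 294.3]
tcp_rot: [3.14, -0.0, 0.64]
contact_force: [1.0, -1.3, -1.9]
grip_width: 13.7
finger_force: 30.0
[-0.41990914 -0.2794812   0.04860976] [ 3.14049500e+00 -3.06234155e-04  6.40229727e-01]
```

```bash
python3 shift.py '[[5,0,-0.2,0,0.15],[5,0.1,-0.4,0,0.3],[5,0.1,-0.65,0,0.45],[5,0.3,-0.85,0,0.6],[5,0.4,-1,0,0.7]]'; python3 - <<'E'
from h import *
o=monitor.get_obs();print(o["moment"],o["tcp_rot"],o["contact_force"])
E
```

```text
time: 16.65
tool_pos: [515.6, 11.5, 294.3]
tcp_rot: [3.14, -0.001, -0.061]
contact_force: [1.1, -3.8, -1.8]
grip_width: 13.6
finger_force: 30.0
[-0.87446947 -0.24367764  0.06392316] [ 3.14014664e+00 -9.61676460e-04 -6.10484807e-02] [ 1.11453118 -3.82324796 -1.75057099]
```

```bash
python3 shift.py '[[5,0,-0.1,0,0.05],[5,0,-0.15,0,0.1],[5,0,-0.15,0,0.1]]'; python3 - <<'E'
from h import *
o=monitor.get_obs();print(o["moment"],o["tcp_rot"],o["contact_force"],o["joint_positions"].round(2))
E
```

```text
time: 17.02
tool_pos: [515.6, 11.7, 294.3]
tcp_rot: [3.14, -0.001, -0.158]
contact_force: [1.9, -5.2, -1.2]
grip_width: 13.6
finger_force: 30.0
[-1.12148598 -0.26778566  0.0757723 ] [ 3.14032293e+00 -9.90357425e-04 -1.57940419e-01] [ 1.89163589 -5.16270743 -1.17772494] [-0.13  0.44  1.7  -0.    0.99  1.6 ]
```

```bash
python3 shift.py '[[5,0,0.4,0,0.04],[5,0,0.7,0,0.08],[5,0,0.7,0,0.08]]'; python3 - <<'E'
from h import *
o=monitor.get_obs();print(o["moment"],o["tcp_rot"],o["contact_force"])
E
```

```text
time: 17.4
tool_pos: [515.5, 11.4, 294.3]
tcp_rot: [3.141, -0.001, -0.239]
contact_force: [2.0, -3.0, -2.7]
grip_width: 13.9
finger_force: 30.0
[-0.74028615 -0.49164366  0.06673319] [ 3.14138163e+00 -9.53389712e-04 -2.38517403e-01] [ 1.99580939 -3.00179902 -2.70720219]
```

```bash
cat > tong.py <<'E'
from h import *
c=capture("wrist");im=c["color"].astype(int)
m=((im[:,:,0]>190)&(im[:,:,2]<130)&(im[:,:,1]>140)&(im[:,:,0]-im[:,:,2]>95))
for v in range(110,215,6):
    xs=np.nonzero(m[v,270:380])[0]+270
    if len(xs): print(v,xs.min(),xs.max(),len(xs),wonz(c,(xs.min()+xs.max()+1)/2,v,57).round(1),np.linalg.norm(wonz(c,xs.min(),v,57)-wonz(c,xs.max()+1,v,57)).round(1))
E
python3 tong.py
```

```text
110 275 379 19 [585.7  -7.4  57. ] 73.1
116 273 379 21 [581.8  -5.7  57. ] 74.6
122 272 379 19 [577.8  -4.4  57. ] 75.5
128 272 379 16 [573.7  -3.4  57. ] 75.6
134 274 379 20 [569.5  -3.1  57. ] 74.3
140 275 379 23 [565.3  -2.4  57. ] 73.8
146 279 379 40 [560.9  -2.8  57. ] 71.1
152 284 379 45 [556.4  -3.5  57. ] 67.8
158 291 379 43 [551.7  -4.9  57. ] 63.0
164 297 375 44 [547.4  -4.6  57. ] 56.1
170 305 378 49 [542.3  -7.4  57. ] 52.8
176 307 378 45 [537.9  -7.2  57. ] 51.5
182 282 378 49 [535.7   2.5  57. ] 69.7
188 309 378 36 [529.2  -5.9  57. ] 50.5
194 347 379 22 [521.5 -18.7  57. ] 24.2
200 303 371 34 [521.6   0.6  57. ] 50.2
206 301 372 27 [517.3   2.   57. ] 52.6
212 303 373 25 [512.6   2.   57. ] 52.2
```

```bash
cat > tong.py <<'E'
from h import *
c=capture("wrist");im=c["color"].astype(int)
pts=[]
for v in range(110,196,6):
    r=(im[v,:,0]>185)&(im[v,:,2]<150);seg=[];u=260
    while u<400:
        if r[u]:
            a=u
            while u<400 and r[u]:u+=1
            if u-a>6: seg.append((a,u,wonz(c,(a+u)/2,v,57).round(1)[:2].tolist(),round(float(np.linalg.norm(wonz(c,a,v,57)-wonz(c,u,v,57))),1),im[v,(a+u)//2].tolist()))
        u+=1
    print(v,*seg)
E
python3 tong.py
```

```text
110 (260, 277, [596.1, 32.4], 12.1, [238, 191, 135]) (352, 380, [579.8, -33.4], 19.7, [217, 163, 116])
116 (267, 275, [591.5, 31.7], 5.7, [235, 185, 130]) (354, 381, [575.4, -33.5], 19.0, [216, 163, 116])
122 (260, 267, [588.8, 38.0], 5.0, [238, 190, 136]) (355, 381, [571.2, -32.9], 18.4, [216, 161, 116])
128 (260, 274, [584.0, 36.6], 10.0, [243, 203, 142]) (355, 382, [567.1, -32.3], 19.1, [209, 154, 108])
134 (260, 275, [579.8, 37.4], 10.8, [241, 199, 140]) (352, 383, [563.1, -30.7], 22.0, [209, 154, 108])
140 (260, 270, [576.2, 40.2], 7.2, [239, 195, 137]) (350, 384, [559.0, -29.4], 24.2, [202, 148, 104])
146 (260, 280, [571.1, 37.8], 14.4, [244, 207, 147]) (302, 320, [564.0, 9.7], 12.6, [246, 218, 124]) (348, 384, [555.0, -27.8], 25.6, [203, 149, 109])
152 (260, 273, [567.7, 41.4], 9.4, [240, 195, 138]) (274, 285, [565.3, 32.3], 7.9, [238, 191, 134]) (301, 321, [559.9, 10.8], 14.0, [245, 213, 119]) (339, 385, [551.5, -24.1], 32.7, [245, 202, 140])
158 (260, 273, [563.5, 42.5], 9.4, [239, 195, 136]) (275, 284, [561.2, 33.4], 6.4, [238, 189, 137]) (285, 293, [559.5, 26.9], 5.7, [243
[... 511 characters left out ...]

176 (260, 276, [550.7, 45.0], 11.7, [239, 194, 137]) (278, 286, [548.2, 35.1], 5.8, [240, 194, 138]) (293, 326, [543.5, 16.0], 23.5, [246, 219, 124]) (344, 387, [534.1, -22.9], 31.1, [203, 148, 107])
182 (262, 277, [546.2, 45.1], 11.0, [240, 194, 136]) (279, 287, [543.8, 35.5], 5.8, [238, 192, 136]) (296, 305, [540.8, 23.3], 6.5, [243, 205, 143]) (306, 328, [538.0, 11.8], 15.7, [245, 213, 119]) (342, 388, [529.9, -21.6], 33.4, [198, 145, 102])
188 (278, 288, [539.6, 36.7], 7.3, [238, 191, 135]) (294, 304, [536.8, 25.5], 7.2, [242, 199, 140]) (309, 321, [534.1, 14.3], 8.6, [247, 210, 117]) (345, 389, [525.3, -22.1], 32.2, [202, 151, 107])
194 (346, 390, [520.8, -21.9], 32.4, [201, 151, 106])
```

```bash
python3 shift.py '[[5,0,0.2,0,0.04],[5,0,0.4,0,0.08],[5,0,0.4,0,0.08]]'; python3 tong.py | grep -E "^(146|152|158|182)"; python3 - <<'E'
from h import *
o=monitor.get_obs();print(o["moment"],o["tcp_rot"],o["contact_force"])
E
```

```text
time: 17.88
tool_pos: [515.4, 11.2, 294.3]
tcp_rot: [-3.141, -0.001, -0.319]
contact_force: [3.1, -2.0, -2.5]
grip_width: 14.1
finger_force: 30.0
146 (260, 273, [573.8, 35.6], 9.4, [244, 211, 148]) (298, 314, [564.7, 9.1], 11.2, [246, 220, 124]) (343, 381, [552.5, -28.2], 27.0, [200, 148, 104])
152 (260, 267, [570.5, 39.1], 5.1, [240, 198, 139]) (269, 277, [568.3, 32.6], 5.8, [238, 191, 135]) (296, 316, [560.7, 10.5], 14.1, [246, 218, 123]) (340, 382, [548.7, -26.3], 29.9, [202, 152, 107])
158 (260, 269, [566.2, 39.9], 6.6, [240, 196, 136]) (271, 279, [563.8, 32.7], 5.8, [239, 193, 136]) (297, 318, [556.3, 10.8], 14.8, [246, 235, 137]) (342, 384, [544.2, -26.4], 30.0, [209, 156, 111])
182 (260, 275, [549.2, 43.8], 11.1, [241, 197, 141]) (277, 285, [546.0, 34.5], 5.8, [239, 192, 138]) (292, 301, [542.5, 23.9], 6.5, [242, 200, 139]) (305, 325, [538.3, 11.3], 14.3, [245, 214, 120]) (342, 388, [527.1, -22.7], 33.4, [205, 152, 108])
[-0.37418988 -0.76267575  0.30406812] [-3.14135459e+00 -1.02502079e-03 -3.19080456e-01] [ 3.33878652 -1.62616942 -2.42561093]
```

```bash
python3 shift.py '[[5,0,0,0,-0.1],[5,0,0,0,-0.22],[5,0,0,0,-0.22]]'; python3 -c "
from h import *
o=monitor.get_obs();print(o['moment'],o['contact_force'])"; python3 shift.py '[[5,0,0,-5,0],[5,0,0,-12,0],[5,0,0,-30,0],[5,0,0,-53,0],[5,0,0,-53,0]]'
```

```text
time: 18.3
tool_pos: [514.7, 11.5, 294.0]
tcp_rot: [-3.141, 0.002, -0.101]
contact_force: [-0.8, -0.7, -1.7]
grip_width: 13.9
finger_force: 30.0
[-0.01969128  0.04601577  0.02467884] [-0.82355176 -0.73882713 -1.68785747]
time: 18.92
tool_pos: [515.5, 11.2, 349.1]
tcp_rot: [3.142, -0.004, -0.102]
contact_force: [0.6, 0.5, -1.5]
grip_width: 13.8
finger_force: 30.0
```

```bash
python3 shift.py '[[5,0,0,0,-0.18],[5,0,0,0,-0.36],[5,-15,-35,0,-0.54],[5,-30,-75,0,-0.72],[5,-45,-110,0,-0.9]]';  python3 -c "
from h import *
tool([461,194.4,347],1.358)"
```

```text
time: 19.55
tool_pos: [480.8, 126.3, 346.3]
tcp_rot: [-3.141, 0.001, 0.804]
contact_force: [0.6, -0.2, -1.0]
grip_width: 13.9
finger_force: 30.0
shift [ 35.3 -61.5  -0.7] rot [-3.1407e+00  1.0000e-03  8.0400e-01] pos [480.8 126.3 346.3]
turn -0.5539665525649229
```

```bash
python3 shift.py '[[5,0,0,0,-0.18],[5,10,-20,0,-0.36],[5,22,-40,0,-0.554],[5,35,-61,0,-0.554],[5,35,-61.5,0,-0.554]]';  python3 shift.py '[[5,0,0,0,0],[5,0,0,0,0]]'; python3 - <<'E'
from h import *
tool([461,194.4,347],1.358)
ims=[capture("wrist")["color"].astype(float) for _ in range(3)]
im=np.mean(ims,0)
for v in range(175,216,2): print(v,' '.join(f"{int(im[v,u,0]):3d}/{int(im[v,u,2]):3d}" for u in range(308,342,2)))
E
```

```text
time: 20.18
tool_pos: [461.2, 194.1, 346.4]
tcp_rot: [-3.14, 0.001, 1.355]
contact_force: [-0.1, -0.2, -0.8]
grip_width: 13.7
finger_force: 30.0
time: 20.42
tool_pos: [462.0, 192.4, 347.0]
tcp_rot: [-3.141, 0.0, 1.352]
contact_force: [-0.1, -0.0, -0.5]
grip_width: 13.7
finger_force: 30.0
shift [ 1.7 -1.4 -0. ] rot [-3.1414e+00  4.0000e-04  1.3517e+00] pos [462.  192.4 347. ]
turn -0.00627087780915403
175 153/ 69 149/ 68 140/ 64 137/ 62 124/ 61 118/ 59 102/ 50  99/ 51 101/ 51 112/ 51 119/ 54 134/ 64 140/ 66 139/ 61 140/ 66 137/ 65 135/ 62
177 153/ 69 149/ 68 135/ 60 114/ 57  95/ 47  90/ 50  86/ 53  85/ 56  87/ 52  92/ 55 101/ 54 108/ 53 123/ 57 139/ 65 136/ 60 137/ 65 135/ 63
179 152/ 68 144/ 66 114/ 58 100/ 52  90/ 56  84/ 61  81/ 58  79/ 56  79/ 56  82/ 60  84/ 60  93/ 51 101/ 49 120/ 58 135/ 60 137/ 63 134/ 61
181 149/ 65 127/ 62 106/ 53  86/ 55  83/ 58  83/ 59  85/ 61  78/ 54  79/ 55  80/ 56  76/ 53  77/ 53  94/ 54 113/ 57 125/ 58 135/ 60 137/ 65
183 144/ 65 114/ 55  93/ 49  78/ 54  83/ 59  81/ 58  80/ 55  80/ 58  80/ 57  82/ 58  82/ 59  82/ 60  79/ 55 104/ 51 116/ 53 134/ 65 137/
[... 1543 characters left out ...]

207 151/ 66 148/ 64 138/ 60 135/ 61 132/ 56 132/ 60 126/ 66 204/170 208/174 189/155 131/ 60 135/ 59 139/ 61 137/ 63 135/ 59 131/ 63 131/ 59
209 155/ 67 149/ 67 143/ 65 138/ 62 134/ 63 129/ 77 119/ 79 128/104 115/ 96 128/104 120/ 74 127/ 70 137/ 60 138/ 63 134/ 61 132/ 60 128/ 58
211 155/ 69 147/ 64 123/ 60  97/ 50  79/ 47  70/ 51  60/ 45  54/ 40  56/ 36  53/ 36  61/ 47  68/ 48  81/ 47 104/ 49 119/ 55 128/ 57 132/ 62
213 138/ 64  80/ 44  57/ 44  59/ 46  67/ 49  68/ 44  68/ 46  72/ 49  69/ 46  67/ 46  68/ 46  66/ 45  66/ 47  58/ 43  59/ 40  74/ 42 119/ 54
215  72/ 41  58/ 46  68/ 44 105/ 43 127/ 44 136/ 42 138/ 47 137/ 46 136/ 46 137/ 49 134/ 45 135/ 43 131/ 47  93/ 44  65/ 44  57/ 44  68/ 41
```

```bash
python3 - <<'E'
from h import *
from scipy.spatial.transform import Rotation as Ro
c=capture("wrist");s=monitor.get_obs();R=Ro.from_euler('xyz',s["tcp_rot"]).as_matrix();T=s["tool_pos"]
f=lambda u,v,z:(R.T@(wonz(c,u,v,z)-T)).round(2)
print(f(322.3,187.8,48),f(311,187.8,48),f(333.5,187.8,48),f(322,176,48),f(322,199.5,48)); print("blade",f(324.2,201,T[2]-230.5))
tool([461,194.4,347],1.358)
E
```

```text
[  4.52  -1.72 299.17] [  4.53 -12.13 299.17] [  4.52   8.59 299.17] [ 15.57  -1.98 299.17] [ -6.62  -2.02 299.17]
blade [ 1.048e+01 -5.000e-02  2.305e+02]
shift [ 1.5 -1.4  0.2] rot [3.1415e+00 1.0000e-04 1.3520e+00] pos [462.  192.7 347.2]
turn -0.006048277962252602
```

```bash
python3 shift.py '[[5,1.8,-1.5,0,-0.006],[5,1.8,-1.5,20,-0.006],[5,1.8,-1.5,45,-0.006],[5,1.8,-1.5,58,-0.006],[5,1.8,-1.5,65,-0.006]]'; python3 shift.py '[[5,0,0,10,0],[5,0,0,20,0],[5,0,0,30,0],[5,0,0,40,0],[5,0,0,44,0]]'; python3 -c "
from h import *
tool([461,194.4,233.7],1.358)"
```

```text
time: 21.25
tool_pos: [460.8, 195.2, 281.7]
tcp_rot: [-3.141, 0.0, 1.359]
contact_force: [0.1, -0.2, -0.2]
grip_width: 13.8
finger_force: 30.0
time: 21.88
tool_pos: [460.6, 195.2, 237.4]
tcp_rot: [-3.141, 0.001, 1.359]
contact_force: [-0.8, -0.2, -0.4]
grip_width: 13.7
finger_force: 30.0
shift [-0.7  0.5  3.7] rot [-3.1407e+00  6.0000e-04  1.3588e+00] pos [460.6 195.2 237.4]
turn 0.0008250977093271494
```

Inserted without contact. I'll lower the last bit, release and retreat.

```bash
python3 shift.py '[[5,-0.5,0.3,2,0],[5,-0.5,0.3,3.7,0],[5,-0.5,0.3,3.7,0],[20,-0.5,0.3,3.7,0],[40,-0.5,0.3,3.7,0]]'; python3 shift.py '[[60,0,0,0,0],[60,0,0,0,0],[60,0,0,0,0],[60,0,0,-20,0],[60,0,0,-60,0]]'; python3 shift.py '[[60,0,0,-40,0],[60,-20,0,-55,0],[60,-45,0,-55,0],[60,-45,0,-55,0]]'
python3 - <<'E'
from h import *
s=capture("side");o=cv2.imread("pics/side0.png")[:,:,::-1].astype(int);d=np.abs(s["color"].astype(int)-o).max(2)>45
for n,(u,v) in dict(vase=(341,255),bell=(293,262),jarspare=(242,181),cand2=(237,210),jarshow=(316,202),key=(373,158),mug=(450,110)).items(): print(n,d[v-12:v+12,u-12:u+12].mean().round(3))
r=s["color"].astype(int);red=(r[:,:,0]>140)&(r[:,:,1]<50)&(r[:,:,2]<60)
R0=(o[:,:,0]>140)&(o[:,:,1]<50)&(o[:,:,2]<60)
for m in(R0,red):
    m=m[130:190,350:395];ys,xs=np.nonzero(m);print(len(xs),xs.mean()+350,ys.mean()+130)
c=s
for n,p in dict(well=(454.7,16.6,48),far=(558,9,57),near=(474,13,57),cam=(516,11,70)).items():
    q=proj(c,p);u,v=q.round().astype(int);print(n,q.round(1),r[v-1:v+2,u-1:u+2].mean((0,1)).round())
for v in range(160,212,3): print(v,' '.join("%d/%d/%d"%tuple(r[v,u]) for u in range(304,330,3)))
E
```

```text
time: 22.5
tool_pos: [461.0, 194.7, 234.7]
tcp_rot: [3.141, -0.0, 1.359]
contact_force: [0.3, -1.4, -0.5]
grip_width: 25.7
finger_force: 0.0
time: 23.12
tool_pos: [460.5, 194.5, 293.9]
tcp_rot: [-3.138, 0.002, 1.359]
contact_force: [0.1, 1.1, 0.4]
grip_width: 59.8
finger_force: 0.0
time: 23.62
tool_pos: [450.8, 149.0, 348.9]
tcp_rot: [-3.14, 0.001, 1.356]
contact_force: [-0.0, 0.3, -0.1]
grip_width: 59.9
finger_force: 0.0
vase 0.0
bell 0.0
jarspare 0.0
cand2 0.0
jarshow 0.076
key 0.0
mug 0.0
18 373.44444444444446 153.55555555555554
21 372.57142857142856 153.28571428571428
well [314.9 166.2] [151. 111.  78.]
far [315.1 192.8] [185. 149.  80.]
near [314.1 169.7] [134.  99.  53.]
cam [314.5 178.6] [65. 51. 36.]
160 60/46/36 83/65/52 82/64/50 111/81/58 168/122/85 126/94/69 122/96/77 120/96/76 123/98/78
163 114/82/57 127/92/64 123/90/63 112/81/56 169/123/86 127/92/65 166/120/85 177/128/90 177/129/88
166 113/82/57 118/86/60 117/86/61 115/84/59 183/135/94 108/79/55 179/131/91 177/129/91 173/127/89
169 115/83/58 98/71/50 117/85/59 128/95/51 175/128/85 116/84/60 179/130/90 160/117/82 180/131/
[... 597 characters left out ...]
0/50/45 105/77/39 121/89/47 72/61/50 150/109/78 169/124/88 186/135/95
193 110/81/56 130/94/66 111/82/59 92/74/50 205/175/95 73/59/51 167/122/86 166/121/84 161/117/83
196 113/82/57 115/84/59 31/29/29 19/16/16 123/91/49 25/25/27 72/54/43 168/123/87 161/117/83
199 117/85/60 42/34/33 36/33/32 37/32/33 36/33/33 35/32/32 31/28/30 160/116/82 159/116/82
202 117/85/60 32/28/29 37/34/34 35/32/32 34/32/32 37/34/34 34/31/32 131/96/68 183/133/93
205 103/75/52 24/23/26 38/35/34 35/32/33 36/34/33 37/32/33 30/27/26 66/51/43 169/123/87
208 99/71/48 28/33/48 12/11/12 25/23/23 24/23/22 17/15/15 21/19/20 44/41/47 160/116/82
211 116/83/58 27/35/54 75/68/59 53/49/44 56/52/46 88/81/71 25/29/39 109/79/60 158/115/81
```

```bash
python3 -c "
from plant import bot, monitor, job, capture
print(job.close_job())"
```

```text
the job is handed in; nothing more can be done
None
```

The job is handed in at about 24 s. A candle stands in the empty well and the cam is turned clockwise to its stop (torque jumped from 0.07 to 0.30 N m), tongue over both lids. The key is back upright in its holder. The side camera showed the vase, bell, mug and remaining stock unmoved.

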